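# Hang the napkin caddy on the anti-jump rail

### The arm

A 6-joint arm with a two-finger parallel gripper is mounted at the origin on the work surface. World frame = base frame: x ahead of the robot, y to its left, z up, the work surface at z = 0. Lengths are in m, angles in degrees, forces in N, time in s.
With the tool pointing down it reaches from about 0.4 to 0.825 m from the base axis. Payload 7 kg.
Tool frame: the origin (TCP) lies at the very end of the fingers, on their centre line; the grasp point (between the pads) lies 19 mm behind it; z points along the fingers, y is the line along which they close (so a half turn about z gives the same grasp; the last joint's range is limited). The gripper opens to 88 mm and grips with 3 to 60 N. Pads are 19 mm wide; open, the fingers measure 130 mm over their backs; the gripper's body (78 mm by 193 mm) begins 47 mm behind the grasp point.
Start: joints at [16.507, 20.546, 0.682, 0, -70.136, -16.507], TCP at [0.675, -0, 0.227] pointing down, gripper open.
Joint ranges: [-176.03, 176.03], [-82.01, 121.73], [-58.28, 71.71], [-173.87, 95.51], [-174.79, -0.11], [-173.66, 173.66]. Speed limits (degrees/s): [136.94, 136.94, 172.46, 180, 180, 180].

### API

Orientations are given as [roll, pitch, yaw] about the fixed x, y, z axes, in that order (R = Rz(yaw) Ry(pitch) Rx(roll)).
In Python, from plant import r gives the robot as it stands. The module is installed in compiled form; this text tells all that it offers.
- The arm moves only by the tool jog_arm, never from a script. Its arguments are lists of equal length, an entry for each row: "travel": the shift along the tool's x, y, z each as a share of 50 cm, from -1 to 1, a list of three; "dr": the turn, a rotation vector about the tool's x, y, z each as a share of 360 degrees, from -1 to 1, a list of three; "claw": the opening, from 0 (shut) to 1 (fully open). A call has exactly 10 rows; each row is the pose to reach, as a shift and turn from the pose commanded when the call began, along the tool's axes at that moment, turning the shorter way round; what a row does not reach only later rows make up. A row lasts 1/8 s, in which the tool goes at most 62.5 mm and 10.7 degrees, less where a joint would pass 70% of its speed; a pose out of reach is approached as far as the arm can. A call with a number of a shift or a turn outside -1 to 1 is refused whole. A call with a gripper value outside its range is refused whole. The fingers move at their own pace and stop on an object; "newtons" is the grip in N (left out, the last holds). Time passes only in rows, so rows that repeat a pose let the fingers close, or fill a call up. It gives the time, the measured TCP pose, the force, the opening and the grip force at its end, in the units of the state.
- r.get_state(): the state, without advancing time (a new reading comes with each control period).
- r.capture(name): name is "scene" or "side" or "wrist"; returns a dict with "pixels" (400x640x3 uint8, red, green, blue), "range_z" (400x640 float32, m along the optical axis (not along the pixel's ray), 0 where there is no reading), "fx", "fy", "cx", "cy" (pixels), "position" and "attitude" of the camera in the world; the wrist camera has in their place "hand_eye" (4x4, takes a point from camera to tool coordinates, whose origin is the TCP and whose axes are the flange's). Camera axes: x right, y up, looking along -z (the intrinsics and any distortion apply to the point x, -y, -z); pixel columns grow to the right and rows downward; lengths in m; the calibration is good to about 2 mm. A picture is of the moment at which its call begins: read the wrist's pose just before it.
- r.close_job(): hands the job in; it is judged then, once.
Trained networks look in the newest picture that a camera, given by its name, has taken for a name from the list of things; names that differ only in an ending like _2 or _b are one class to them, and where a whole thing is asked for, a point or a joint stands for the part that bears it (a point fixed in the world has none). Each returns a list of dicts, best first, with "conf" (0 to 1); they miss things now and then, are a little off and sometimes report something else, mostly with a low value. They report only what shows in the picture. A call takes as long as a camera call. They do not tell look-alikes from the thing itself.
- r.boxes_of(name, camera): "extent" ([left, top, right, bottom] in pixels, round what is visible of it).
- r.regions_of(name, camera): "pixels" (400x640 bool, what is visible of it) and "extent" ([left, top, right, bottom] in pixels, round what is visible of it).
- r.tip_of(name, camera): "at" ([column, row] in pixels: a listed point, or the origin of a listed thing).
The state is a dict: "time_s": time; "joints": joint angles; "qd": joint speeds; "joint_torque": joint torques, N m; "tcp_pos": TCP position; "eef_rot": TCP orientation; "contact_force": force on the tool from outside, world axes, zero at the start; "moment": the same for the moment, N m; "gripper_width": finger opening in m; "gripper_force": force on a finger pad.
Only numpy, scipy, OpenCV 4.12 (cv2) and the standard library are available. Lean on these libraries where they do the work, as an engineer would, in place of code of your own. Each camera call takes 0.05 s, during which the arm holds its last target. There are 200 camera calls.

### The job

Hang the napkin caddy on the counter rail: lift it by its bar, bring its hook over the lip, and lower it until its tongue is fully home in the notch of the strip behind the lip, the hook's bridge resting on the lip; feel for the notch by sliding the tongue lightly along the strip. Never press or knock the caddy against the rail with more than 40 N. Then let go and leave it hanging still, with the other things on the counter left where they are.

Things in the scene. Friction and masses are not known exactly. Their poses are not given: they have to be found in the camera images.
- caddy_bar (a point): Centre of the caddy's level grip bar, 128 mm above the box's underside. The bar runs along the caddy's y, is 12 mm thick in x, 14 mm tall, 90 mm long, on uprights at y = +-42 mm: pinch it from above, across x, near its middle. Axes are the caddy's: z up, x from box to hook.
- caddy_hook (a point): Middle of the gap under the hook's bridge, at its underside: 42 mm in +x of and 32 mm below the bar's centre, same axes. Steel hook 36 mm wide in y: rear plate face 6 mm behind this point, bridge 5 mm thick, tongue hanging from 6 to 11 mm ahead (+x), tip 28 mm below this point. The gap goes over the lip.
- caddy: The caddy to hang: small black open box, 70 (x) by 90 (y) by 80 mm tall, about 0.35 kg, with a napkin pack in it, a bar across above it and a hook at its +x side. Origin: centre of the box's underside.
- rail_lip (a point): Middle of the lip's top edge on the fixed metal rail (400 mm long in y, 150 mm tall; z up, +x away from the robot). The lip is a wall 5 mm thick in x, centred here; its flat front goes down to the table. Behind it a channel 2.5 to 18.5 mm in +x, then a 5 mm back wall, equally tall. An opener plate hangs at y = 160 to 190 mm.
- rail: The rail, origin on the table 150 mm below the lip point. A fixed black strip fills its channel, top 12 mm below the lip's (hook point then 16 mm above the lip's top), with one notch 41 mm long, 28 mm deep, its middle at an unreported y of -50 to 50 mm: feel for it, or look from above. Tongue in it, the bridge rests on the lip, hook point level with its top.
- sauce_mid (a point): Bystander to leave alone: squeeze sauce bottle, 52 mm diameter, 160 mm tall; point on its axis half-way up.
- shaker_mid (a point): Bystander to leave alone: steel shaker, 48 mm diameter, 90 mm tall; point on its axis half-way up.
- jar_mid (a point): Bystander to leave alone: glass jar, 64 mm diameter, 90 mm tall; point on its axis half-way up.
- utensils_mid (a point): Bystander to leave alone: open stainless utensil beaker, 90 mm diameter, 130 mm tall, beyond the rail; point on its axis half-way up.
- bell_mid (a point): Bystander to leave alone: counter bell, 80 mm diameter, 55 mm tall, beyond the rail; point on its axis half-way up.
There are look-alikes about, which are no part of the job. Leave any orange look-alike of the caddy alone.

How it is judged:
By the outcome, as a careful person would: the job done as asked, in the order asked, and still so for the second after the job is handed in, with the robot touching nothing.
It also fails if it takes over 72 s, if anything falls off the work surface, if the arm or the gripper's body presses on something with over 40 N, if the wrist force passes 120 N, or if a joint passes its speed limit or range.

## Working session

There is one attempt and no reset: what is moved stays moved. The work goes in short steps, Python scripts to look and compute and a tool call to move; the robot and the scene stay as the last step left them, time stands still between calls to the robot, and variables do not carry over. Pictures are saved under pics/ and viewed, at most 10 in all, crops included, and the job is handed in when it is done.

Besides the shell and the picture viewer there is one more tool, called as name(argument=value, ...) on one line, values as JSON. jog_arm: Moves the arm, as the interface text tells. Its arguments: {"type":"object","properties":{"travel":{"type":"array"},"dr":{"type":"array"},"claw":{"type":"array"},"newtons":{"type":"number"}},"required":["travel","dr","claw"]}

```bash
mkdir -p pics; cat > h.py <<'E'
import numpy as np, cv2
from scipy.spatial.transform import Rotation as R
from plant import r
def cap(n):
    st=r.get_state(); c=r.capture(n); c['st']=st; c['name']=n
    return c
def att(a):
    a=np.array(a,float)
    return a if a.shape==(3,3) else (R.from_quat(a).as_matrix() if a.size==4 else R.from_euler('xyz',a,degrees=True).as_matrix())
def T(c):
    M=np.eye(4)
    if 'hand_eye' in c:
        W=np.eye(4);W[:3,:3]=att(c['st']['eef_rot']);W[:3,3]=c['st']['tcp_pos'];return W@np.array(c['hand_eye'])
    M[:3,:3]=att(c['attitude']);M[:3,3]=c['position'];return M
def world(c,u,v,z=None):
    u=np.asarray(u,float);v=np.asarray(v,float)
    if z is None: z=c['range_z'][v.astype(int),u.astype(int)]
    p=np.stack([(u-c['cx'])/c['fx']*z,-(v-c['cy'])/c['fy']*z,-z*np.ones_like(u)],-1)
    M=T(c);return p@M[:3,:3].T+M[:3,3]
def save(c,n,box=None,k=1):
    im=c['pixels'][:,:,::-1]
    if box: im=im[box[1]:box[3],box[0]:box[2]]
    cv2.imwrite('pics/'+n,cv2.resize(im,None,fx=k,fy=k,interpolation=cv2.INTER_CUBIC))
E
python3 - <<'E'
from h import *
np.set_printoptions(precision=4,suppress=True)
print(r.get_state())
ims=[]
for n in ['scene','side']:
    c=cap(n); print(n,{k:v for k,v in c.items() if k not in('pixels','range_z','st')}); save(c,n+'1.png')
    for t in ['caddy','caddy_bar','caddy_hook','rail_lip','sauce_mid','shaker_mid','jar_mid','utensils_mid','bell_mid']:
        for d in r.tip_of(t,n)[:3]:
            u,v=d['at']; w=world(c,u,v) if 0<=u<640 and 0<=v<400 else None
            print(t,round(d['conf'],2),np.round([u,v]),w)
E
```

```text
{'time_s': 0.0, 'joints': array([ 16.5067,  20.5896,   0.634 ,  -0.0216, -70.1359, -16.5096]), 'qd': array([-0.0257,  0.1228, -0.1586, -0.0165,  0.0256, -0.0586]), 'joint_torque': array([ -0.0008, -58.2727,  29.3058,   6.9975,   0.0069,  -0.0002]), 'tcp_pos': array([ 0.6745, -0.    ,  0.2256]), 'eef_rot': array([179.9064,  -0.0065, -90.0103]), 'contact_force': array([ 0.3397, -0.0287, -0.0108]), 'moment': array([0.0346, 0.0216, 0.007 ]), 'gripper_force': 0.0, 'gripper_width': 0.0872501416401789}
scene {'fx': 403.8108661025863, 'fy': 403.8108661025863, 'cx': 318.6273166152854, 'cy': 200.73550989878962, 'position': array([ 1.0924, -0.435 ,  0.8709]), 'attitude': array([38.9258, -0.9517, 50.4054]), 'name': 'scene'}
caddy 0.93 [319. 171.] [0.5059 0.0692 0.0474]
caddy 0.79 [261. 202.] [ 0.4831 -0.112   0.0268]
caddy_bar 0.16 [190. 284.] [ 0.6117 -0.3795  0.0771]
caddy_hook 0.75 [265. 162.] [ 0.433  -0.0572  0.1025]
caddy_hook 0.64 [324. 159.] [0.5213 0.0733 0.1022]
caddy_hook 0.29 [344. 285.] [ 0.8095 -0.11    0.0406]
rail_lip 0.92 [328. 188.] [ 0.6358 -0.0119  0.1514]
rail_lip 0.33 [179.
[... 686 characters left out ...]
.2205, -15.2041]), 'name': 'side'}
caddy 0.87 [265. 254.] [ 0.444  -0.1369  0.0603]
caddy 0.78 [262. 208.] [0.4644 0.0459 0.0384]
caddy_bar 0.84 [261. 222.] [ 0.4469 -0.1025  0.131 ]
caddy_bar 0.64 [256. 173.] [0.4643 0.0704 0.1374]
caddy_hook 0.85 [253. 219.] [ 0.4327 -0.0599  0.1046]
caddy_hook 0.66 [276. 181.] [0.5113 0.0694 0.1026]
rail_lip 0.69 [326. 178.] [0.6321 0.0076 0.1332]
sauce_mid 0.88 [296. 315.] [ 0.4718 -0.3462  0.1088]
shaker_mid 0.92 [357. 332.] [ 0.5796 -0.3984  0.0829]
shaker_mid 0.64 [326. 174.] [ 0.6322 -0.0003  0.1513]
jar_mid 0.74 [250. 144.] [0.4757 0.3116 0.0676]
utensils_mid 0.56 [380. 173.] [0.7844 0.0148 0.1086]
bell_mid 0.81 [402. 222.] [ 0.7987 -0.1146  0.0421]
```

View pics/scene1.png

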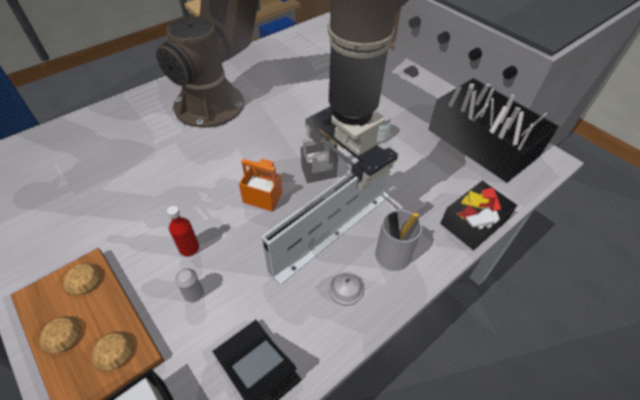

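View pics/side1.png

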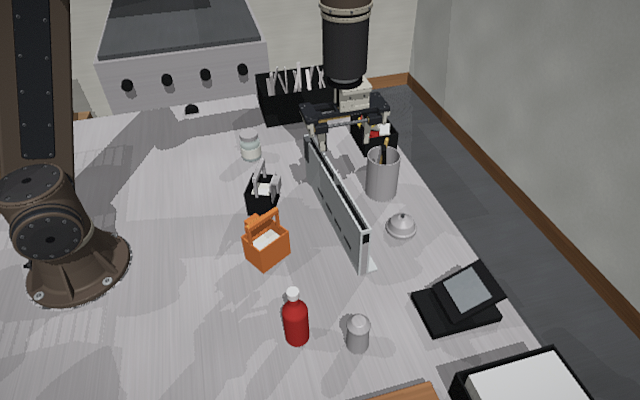

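The true caddy could be the orange one (side 265,240) or the black one (side 263,190; scene 320,160). The black one fits the description ("small black open box"), so the orange one is the look-alike. I'll confirm this in a crop and take a wrist view.

```bash
python3 - <<'E'
from h import *
np.set_printoptions(precision=4,suppress=True)
c=cap('wrist'); print(c['hand_eye'],c['fx'],c['cx'],c['cy'])
s=cap('side')
a=cv2.resize(c['pixels'],(480,300)); b=cv2.resize(s['pixels'][140:240,220:380],(480,300),interpolation=cv2.INTER_CUBIC)
cv2.imwrite('pics/w1.png',np.vstack([a,b])[:,:,::-1])
# rail fit from side+scene depth: points at height 0.14..0.16
for n in ['scene','side']:
    c=cap(n) if n=='scene' else s
    v,u=np.mgrid[0:400,0:640]; P=world(c,u,v).reshape(-1,3); ok=c['range_z'].ravel()>0
    m=ok&(P[:,2]>.14)&(P[:,2]<.156)&(abs(P[:,0]-.65)<.08)&(P[:,1]>-.22)&(P[:,1]<.25)
    Q=P[m]; print(n,len(Q),Q.min(0),Q.max(0))
    for y in np.arange(-.2,.24,.04):
        q=Q[abs(Q[:,1]-y)<.01]
        if len(q): print(round(y,2),len(q),np.percentile(q[:,0],[2,25,50,75,98]),np.median(q[:,2]))
E
```

```text
[[-0.0014  0.9643  0.2647  0.071 ]
 [ 1.      0.0011  0.0013  0.001 ]
 [ 0.001   0.2647 -0.9643 -0.1577]
 [ 0.      0.      0.      1.    ]] 285.88027996381004 321.56980235904973 201.85814075812664
scene 1004 [ 0.6287 -0.213   0.14  ] [0.6748 0.0694 0.1544]
-0.2 82 [0.6487 0.6518 0.6662 0.6725 0.6744] 0.1492128548732738
-0.16 83 [0.6444 0.649  0.6573 0.6694 0.6715] 0.14898027056107355
-0.12 68 [0.6419 0.6453 0.6474 0.666  0.6685] 0.14884114438616158
-0.08 70 [0.6387 0.643  0.6516 0.6636 0.6655] 0.1484494037228638
-0.04 69 [0.636  0.6396 0.6451 0.6606 0.6627] 0.14826233662733845
0.0 60 [0.633  0.637  0.6465 0.6579 0.6598] 0.14878811629475175
0.04 63 [0.6305 0.6343 0.6446 0.6551 0.6566] 0.14848122442087675
side 1235 [ 0.613  -0.2142  0.14  ] [0.6725 0.1903 0.156 ]
-0.2 74 [0.6452 0.6468 0.6591 0.6667 0.6715] 0.15097026145774534
-0.16 85 [0.6423 0.646  0.6594 0.6643 0.6682] 0.14675384761992638
-0.12 76 [0.6395 0.6427 0.6546 0.661  0.6651] 0.1491430627853097
-0.08 72 [0.636  0.6395 0.6527 0.6576 0.6619] 0.14815253842353876
-0.04 59 [0.6334 0.636  0.6497 0.6552 0.6597] 0.14703718564085388
0.0 49 [0.6299 0.6318 0.6464 0.6524 0.6565] 0.14894110875063116
0.04 54 [0.6274 0.6294 0.6433 0.6491 0.6537] 0.1456025915944652
0.08 49 [0.6235 0.6259 0.6383 0.6463 0.6508] 0.1474143094283913
0.12 39 [0.6213 0.6235 0.6338 0.6394 0.6438] 0.1447127039047127
0.16 46 [0.6141 0.6206 0.6335 0.6397 0.6446] 0.14906764227263447
0.2 1 [0.6291 0.6291 0.6291 0.6291 0.6291] 0.14978049013966677
```

View pics/w1.png

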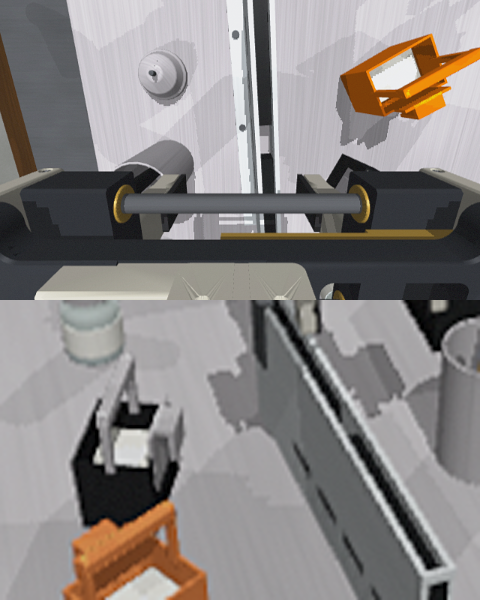

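The black caddy is confirmed (crop ~115,450) with a steel hook to its +x side. The rail is yawed about +4°, and a light patch in the black strip, at wrist (265,140 scaled), may be the notch. Next I'll measure the caddy pose.

```bash
python3 - <<'E'
from h import *
np.set_printoptions(precision=4,suppress=True)
v,u=np.mgrid[0:400,0:640]
for n in ['scene','side']:
    c=cap(n); P=world(c,u,v).reshape(-1,3); ok=c['range_z'].ravel()>0
    px=c['pixels'].reshape(-1,3)
    for nm,(a,b) in dict(orange=((.35,.60),(-.25,-.03)),black=((.38,.58),(0.0,.16))).items():
        m=ok&(P[:,0]>a[0])&(P[:,0]<a[1])&(P[:,1]>b[0])&(P[:,1]<b[1])&(P[:,2]>.01)
        if nm=='black': m&=~((px[:,0].astype(int)-px[:,2])>60)
        for z0,z1 in((.112,.14),(.09,.105),(.02,.08)):
            Q=P[m&(P[:,2]>z0)&(P[:,2]<z1)]
            if len(Q)<8: continue
            (cx,cy),(w,h),an=cv2.minAreaRect((Q[:,:2]*1000).astype(np.float32))
            print(n,nm,z0,len(Q),'mean',Q.mean(0),'rect',round(cx),round(cy),round(w),round(h),round(an,1),'zmax',Q[:,2].max())
E
```

```text
scene orange 0.112 234 mean [ 0.456  -0.0925  0.1315] rect 453 -91 91 15 30.2 zmax 0.1392072443809217
scene orange 0.09 115 mean [ 0.4394 -0.0632  0.1002] rect 441 -70 91 61 30.4 zmax 0.1049859777137141
scene orange 0.02 1156 mean [ 0.4578 -0.0955  0.0547] rect 454 -92 93 73 30.8 zmax 0.07997140930161395
scene black 0.112 73 mean [0.4639 0.0628 0.1303] rect 463 66 33 13 67.1 zmax 0.13976848089014804
scene black 0.09 108 mean [0.5039 0.0654 0.0987] rect 495 62 77 29 31.7 zmax 0.1049056081423565
scene black 0.02 693 mean [0.4801 0.0806 0.0533] rect 482 90 91 92 65.9 zmax 0.07994592119595123
side orange 0.112 286 mean [ 0.45   -0.0953  0.1329] rect 452 -92 92 15 31.0 zmax 0.13987548905180858
side orange 0.09 115 mean [ 0.4325 -0.067   0.1009] rect 439 -70 90 60 29.3 zmax 0.10498506365884197
side orange 0.02 1381 mean [ 0.4521 -0.0986  0.0549] rect 451 -92 93 74 30.3 zmax 0.07995191810917335
side black 0.112 161 mean [0.47   0.0849 0.1331] rect 472 93 94 13 66.5 zmax 0.13993927472166412
side black 0.09 126 mean [0.4989 0.0752 0.0995] rect 494 83 93 57 66.3 zmax 0.10496746605855134
side black 0.02 842 mean [0.4679 0.0781 0.0555] rect 479 89 98 89 65.3 zmax 0.07988999943575503
```

jog_arm(travel=[[-0.06,0.01,-0.08],[-0.16,0.02,-0.18],[-0.26,0.04,-0.26],[-0.26,0.04,-0.26],[-0.26,0.04,-0.26],[-0.26,0.04,-0.26],[-0.26,0.04,-0.26],[-0.26,0.04,-0.26],[-0.26,0.04,-0.26],[-0.26,0.04,-0.26]], dr=[[0,0,0],[0,0,0],[0,0,0],[0,0,0],[0,0,0],[0,0,0],[0,0,0],[0,0,0],[0,0,0],[0,0,0]], claw=[0.6,0.6,0.6,0.6,0.6,0.6,0.6,0.6,0.6,0.6])

```text
time_s: 2.5
tcp_pos: [0.655, 0.1298, 0.3565]
eef_rot: [180.0, -0.0, -90.0]
contact_force: [-0.5, 0.4, -0.6]
gripper_width: 0.0529
gripper_force: 0.0
```

```bash
python3 - <<'E'
from h import *
np.set_printoptions(precision=4,suppress=True)
c=cap('wrist'); print(c['st']['tcp_pos'],c['st']['eef_rot']); np.savez('w2.npz',**{k:c[k] for k in('pixels','range_z','hand_eye','fx','fy','cx','cy')},tcp=c['st']['tcp_pos'],rot=c['st']['eef_rot']); save(c,'w2.png')
v,u=np.mgrid[0:400,0:640]; P=world(c,u,v).reshape(-1,3); ok=c['range_z'].ravel()>0; px=c['pixels'].reshape(-1,3).mean(1)
m=ok&(abs(P[:,0]-.65)<.06)&(abs(P[:,1])<.25)&(P[:,2]>.1)&(P[:,2]<.17)
top=P[m&(P[:,2]>.144)]
for y in np.arange(-.2,.13,.02):
    q=P[ok&(abs(P[:,1]-y)<.004)&(abs(P[:,0]-.65)<.04)]
    t=q[(q[:,2]>.145)&(q[:,2]<.16)]; x=np.sort(t[:,0]); 
    print(round(y,2),'topx',np.round(x*1000).astype(int)[::2])
# strip profile along the channel centre (lip + 10.5 mm)
yaw=np.radians(4.2)
for y in np.arange(-.14,.13,.006):
    xc=.6335-(y+.012)*np.tan(yaw)+.0105
    mm=ok&(abs(P[:,1]-y)<.003)&(abs(P[:,0]-xc)<.006)
    print(round(y,3),mm.sum(),np.round(np.sort(P[mm,2])[:4]*1000),np.round(np.median(P[mm,2])*1000),px[mm].mean().round())
E
```

```text
[0.655  0.1298 0.3565] [179.9959  -0.0027 -90.015 ]
-0.2 topx []
-0.18 topx []
-0.16 topx []
-0.14 topx []
-0.12 topx []
-0.1 topx []
-0.08 topx []
-0.06 topx [636 636 636 637 637 637 637 638 638 638 638 639 639 639 639 640 640 640
 640 657 657 657 657 658 658 658 658 659 659 659 659 660 660 660 660 661
 662 662 662]
-0.04 topx [634 634 634 635 635 636 636 636 637 637 637 637 638 638 638 639 639 639
 639 656 656 656 656 657 657 657 657 658 658 658 658 659 659 659 659]
-0.02 topx [633 633 633 634 634 634 634 635 635 635 635 636 636 636 637 638 638 638
 654 654 655 655 655 656 656 656 656 657 657 657 657 658 658 658 658]
-0.0 topx [631 631 631 633 633 633 633 634 634 634 634 635 635 635 635 636 636 636
 636 653 653 653 654 654 654 654 655 655 655 655 656 656 656 656 657 657
 657]
0.02 topx [630 630 631 631 631 631 632 632 632 632 633 633 634 634 635 635 635 651
 651 651 651 653 653 653 654 654 654 654 655 655 655 656]
0.04 topx [628 630 630 630 631 631 631 631 632 632 632 633 633 633 633 650 650 650
 651 651 651 651 653 653 653 654 654 654 654]
0.06 topx [628 628 628 628 629 629 629 63
[... 1511 characters left out ...]
6.] 137.0 48.0
0.046 46 [135. 136. 136. 136.] 138.0 48.0
0.052 50 [136. 136. 136. 137.] 138.0 46.0
0.058 45 [136. 136. 136. 136.] 137.0 45.0
0.064 45 [136. 136. 136. 136.] 138.0 46.0
0.07 39 [136. 136. 136. 136.] 137.0 45.0
0.076 46 [136. 136. 137. 137.] 137.0 44.0
0.082 44 [136. 136. 137. 137.] 138.0 44.0
0.088 42 [135. 136. 136. 136.] 138.0 44.0
0.094 43 [136. 136. 136. 136.] 137.0 42.0
0.1 960 [136. 136. 136. 136.] 439.0 100.0
0.106 3745 [136. 136. 136. 137.] 463.0 80.0
0.112 512 [136. 136. 136. 136.] 465.0 57.0
0.118 105 [135. 136. 136. 136.] 464.0 53.0
0.124 58 [136. 136. 136. 136.] 138.0 40.0
  return _methods._mean(a, axis=axis, dtype=dtype,
  ret = ret.dtype.type(ret / rcount)
<stdin>:16: RuntimeWarning: Mean of empty slice.
```

View pics/w2.png

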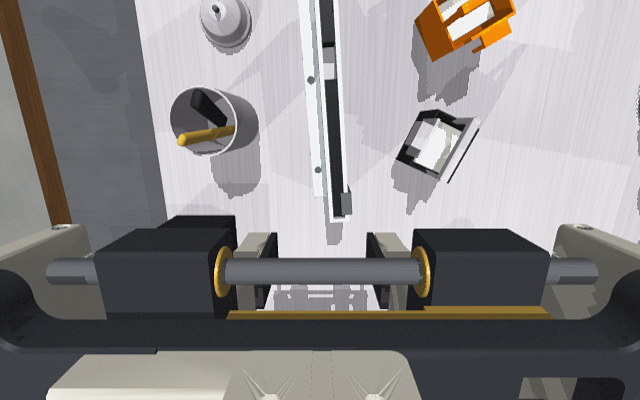

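This view from above shows the black caddy at (437,140), the orange one at (465,25) and the rail at (328,110). The notch is the light section at (329,60), at world y ≈ -0.037..0.005. Next I'll refine the notch and the bar from this frame and get the move numbers.

```bash
cat >> h.py <<'E'
def load(f):
    d=dict(np.load(f)); d['st']=dict(tcp_pos=d['tcp'],eef_rot=d['rot']); return d
def rect(Q):
    (cx,cy),s,an=cv2.minAreaRect((Q[:,:2]*1000).astype(np.float32)); return np.round([cx,cy,*s,an],1)
E
python3 - <<'E'
from h import *
np.set_printoptions(precision=4,suppress=True)
c=load('w2.npz'); v,u=np.mgrid[0:400,0:640]; P=world(c,u,v).reshape(-1,3); ok=c['range_z'].ravel()>0
m=ok&(P[:,0]>.4)&(P[:,0]<.57)&(P[:,1]>0.02)&(P[:,1]<.17)
for a,b in((.124,.145),(.094,.108)):
    Q=P[m&(P[:,2]>a)&(P[:,2]<b)]; print(len(Q),Q.mean(0),rect(Q),np.median(Q[:,2]))
# rail line fit
for lo,hi,s in((.144,.16,-1),):
    q=P[ok&(P[:,2]>lo)&(P[:,2]<hi)&(abs(P[:,0]-.65)<.04)&(abs(P[:,1]-.02)<.08)]
    A=np.polyfit(q[:,1],q[:,0],1); res=q[:,0]-np.polyval(A,q[:,1]); print(A,np.degrees(np.arctan(-A[0])),np.percentile(res[res<0],[1,50,99]),np.percentile(res[res>0],[1,50,99]),np.median(q[:,2]))
k=A; yaw=np.arctan(-A[0])
ch=ok&(abs(P[:,0]-np.polyval(A,P[:,1]))<.006)&(P[:,2]>.09)&(P[:,2]<.142)&(abs(P[:,1])<.1)
hi=P[ch&(P[:,2]>.132)][:,1]; lo=P[ch&(P[:,2]<.118)][:,1]
hs=np.sort(hi); g=np.argmax(np.diff(hs)); print('gap top',hs[g],hs[g+1],'floor',np.percentile(lo,[0,2,50,98,100]))
E
```

```text
824 [0.4739 0.0914 0.1327] [473.   92.8  89.8  12.8  65.8] 0.13376294835093527
547 [0.5072 0.0759 0.1   ] [496.5  80.2  89.8  54.3  61.3] 0.10013409670715928
[-0.072   0.6441] 4.116351607886006 [-0.0127 -0.0101 -0.0077] [0.0083 0.0108 0.0133] 0.14948266732425464
gap top -0.03486095000555904 0.005347352678703891 floor [-0.0357 -0.0354 -0.0178  0.0013  0.0015]
```

jog_arm(travel=[[0.02,0.1,0.05],[0.05,0.22,0.12],[0.074,0.33,0.2],[0.074,0.364,0.28],[0.074,0.364,0.34],[0.074,0.364,0.4],[0.074,0.364,0.45],[0.074,0.364,0.48],[0.074,0.364,0.496],[0.074,0.364,0.496]], dr=[[0,0,0.02],[0,0,0.045],[0,0,0.0667],[0,0,0.0667],[0,0,0.0667],[0,0,0.0667],[0,0,0.0667],[0,0,0.0667],[0,0,0.0667],[0,0,0.0667]], claw=[0.6,0.6,0.6,0.6,0.6,0.6,0.6,0.6,0.6,0.6])

```text
time_s: 3.8
tcp_pos: [0.4731, 0.093, 0.1086]
eef_rot: [180.0, -0.0, -114.0]
contact_force: [-0.2, -0.5, 0.2]
gripper_width: 0.0525
gripper_force: 0.0
```

jog_arm(travel=[[0,0,0],[0,0,0],[0,0,0],[0,0,0],[0,0,0],[0,0,0],[0,0,0],[0,0,0],[0,0,0],[0,0,0]], dr=[[0,0,0],[0,0,0],[0,0,0],[0,0,0],[0,0,0],[0,0,0],[0,0,0],[0,0,0],[0,0,0],[0,0,0]], claw=[0.6,0.6,0,0,0,0,0,0,0,0], newtons=35)

```text
time_s: 5.05
tcp_pos: [0.4729, 0.093, 0.1085]
eef_rot: [180.0, -0.0, -114.0]
contact_force: [-1.0, 0.7, 0.4]
gripper_width: 0.0111
gripper_force: 35.0
```

jog_arm(travel=[[0,0,-0.01],[0,0,-0.04],[0,0,-0.08],[0,0,-0.13],[0,0,-0.18],[0,0,-0.23],[0,0,-0.28],[0,0,-0.312],[0,0,-0.312],[0,0,-0.312]], dr=[[0,0,0],[0,0,0],[0,0,0],[0,0,0],[0,0,0],[0,0,0],[0,0,0],[0,0,0],[0,0,0],[0,0,0]], claw=[0,0,0,0,0,0,0,0,0,0])

```text
time_s: 6.3
tcp_pos: [0.4723, 0.0928, 0.2634]
eef_rot: [179.9, -0.1, -114.0]
contact_force: [0.1, -0.2, -4.0]
gripper_width: 0.0116
gripper_force: 35.0
```

jog_arm(travel=[[0.015,-0.03,0],[0.04,-0.07,0],[0.065,-0.115,0],[0.09,-0.16,0],[0.115,-0.2,0],[0.13,-0.23,0],[0.138,-0.241,0],[0.138,-0.241,0],[0.138,-0.241,0],[0.138,-0.241,0]], dr=[[0,0,-0.01],[0,0,-0.02],[0,0,-0.035],[0,0,-0.05],[0,0,-0.063],[0,0,-0.073],[0,0,-0.0781],[0,0,-0.0781],[0,0,-0.0781],[0,0,-0.0781]], claw=[0,0,0,0,0,0,0,0,0,0])

```text
time_s: 7.55
tcp_pos: [0.5547, -0.0188, 0.2644]
eef_rot: [180.0, 0.0, -85.9]
contact_force: [0.2, 0.4, -3.5]
gripper_width: 0.0115
gripper_force: 35.0
```

```bash
python3 - <<'E'
from h import *
np.set_printoptions(precision=4,suppress=True)
st=r.get_state(); print(st['tcp_pos'],st['eef_rot'],st['contact_force'],st['moment'],st['gripper_width'])
v,u=np.mgrid[0:400,0:640]
ims=[]
B=np.array([.555,-.019]); yw=np.radians(4.1); X=np.array([np.cos(yw),np.sin(yw)]);Y=np.array([-X[1],X[0]])
for n in ['scene','side','wrist']:
    c=cap(n); P=world(c,u,v).reshape(-1,3); ok=c['range_z'].ravel()>0
    L=np.c_[(P[:,:2]-st['tcp_pos'][:2])@X,(P[:,:2]-st['tcp_pos'][:2])@Y,P[:,2]-st['tcp_pos'][2]]*1000
    for nm,m in dict(hook=ok&(L[:,0]>28)&(L[:,0]<62)&(abs(L[:,1])<40)&(L[:,2]>-45)&(L[:,2]<-3),box=ok&(abs(L[:,0])<60)&(abs(L[:,1])<65)&(L[:,2]<-33)&(L[:,2]>-105)).items():
        q=L[m]
        if len(q)>5: print(n,nm,len(q),'x',np.percentile(q[:,0],[1,50,99]),'y',np.percentile(q[:,1],[1,99]),'z',np.percentile(q[:,2],[1,99]),rect(q/1000))
    for t in('caddy_hook','caddy_bar'):
        for d in r.tip_of(t,n)[:1]: print(n,t,d)
    ims.append(cv2.resize(c['pixels'][60:260,200:460] if n!='wrist' else c['pixels'],(520,400) if n!='wrist' else (520,325),interpolation=cv2.INTER_CUBIC)[:,:,::-1])
cv2.imwrite('pics/l.png',np.vstack([cv2.resize(np.hstack(ims[:2]),(780,300)),cv2.resize(ims[2],(780,488))[:300]]))
E
```

```text
[ 0.5547 -0.0188  0.2644] [179.9854   0.0027 -85.8932] [ 0.1842  0.4461 -3.5222] [0.0313 0.0428 0.0175] 0.01154897615968057
scene hook 396 x [32.0349 42.2087 55.0917] y [-38.697   37.7203] z [-43.8238  -5.4465] [43.3 -0.1 24.3 79.5  1.1]
scene box 1302 x [-33.1654  12.4239  53.1846] y [-45.2063  44.4953] z [-103.8833  -33.5585] [ 9.7 -0.2 90.5 92.5  0.5]
scene caddy_hook {'at': [318.3, 149.8], 'conf': 0.98}
scene caddy_bar {'at': [307.9, 128.9], 'conf': 0.76}
side hook 262 x [30.393  33.1568 51.513 ] y [-33.824   35.7476] z [-43.7383  -3.2704] [41.5  0.4 22.4 75.6  0.5]
side box 1304 x [-36.3037  -6.1341  32.9532] y [-46.3346  45.4785] z [-103.1654  -33.4526] [ 7.  -0.  86.9 94.9  0. ]
side caddy_hook {'at': [313.6, 144.1], 'conf': 0.8}
side caddy_bar {'at': [263.3, 220.8], 'conf': 0.84}
wrist hook 1338 x [31.3096 34.321  52.1963] y [-38.9494  -1.8269] z [-44.0773  -6.6125] [ 41.9 -18.   43.7  21.5  89.7]
wrist box 5080 x [-32.6694  -4.2468  34.3116] y [-44.9711  13.2117] z [-100.6326  -33.9516] [  8.4 -10.5  69.2  87.9  89.9]
wrist caddy_hook {'at': [433.3, 160.8], 'conf': 0.86}
wrist caddy_bar {'at': [322.6, 259.9], 'conf': 0.86}
```

View pics/l.png

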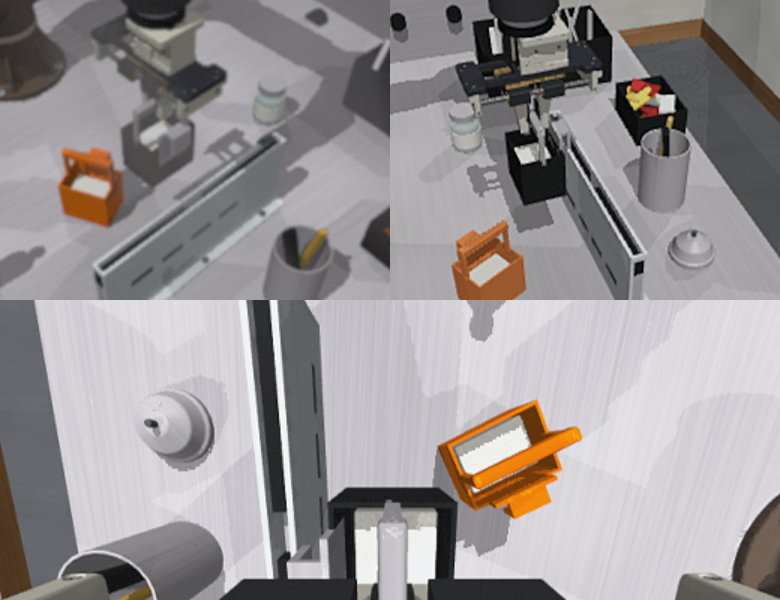

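The caddy is held level and aligned with the rail, bar centred in the fingers and hook beside the lip. Next I'll bring it over the lip, about 10 mm to the +y side of the notch.

jog_arm(travel=[[-0.004,-0.015,0.02],[-0.008,-0.035,0.05],[-0.012,-0.055,0.08],[-0.015,-0.07,0.09],[-0.015,-0.0754,0.09],[-0.015,-0.0754,0.1],[-0.015,-0.0754,0.12],[-0.015,-0.0754,0.13],[-0.015,-0.0754,0.14],[-0.015,-0.0754,0.14]], dr=[[0,0,0],[0,0,0],[0,0,0],[0,0,0],[0,0,0],[0,0,0],[0,0,0],[0,0,0],[0,0,0],[0,0,0]], claw=[0,0,0,0,0,0,0,0,0,0])

```text
time_s: 9.25
tcp_pos: [0.5918, -0.009, 0.1942]
eef_rot: [180.0, -0.0, -85.9]
contact_force: [0.6, -0.8, -3.5]
gripper_width: 0.0115
gripper_force: 35.0
```

```bash
python3 - <<'E'
from h import *
np.set_printoptions(precision=4,suppress=True)
st=r.get_state(); print(st['tcp_pos'],st['contact_force'],st['moment'])
v,u=np.mgrid[0:400,0:640]
yw=np.radians(4.1); X=np.array([np.cos(yw),np.sin(yw)]);Y=np.array([-X[1],X[0]])
for n in('side','scene'):
    c=cap(n); P=world(c,u,v).reshape(-1,3); ok=c['range_z'].ravel()>0
    L=np.c_[(P[:,:2]-st['tcp_pos'][:2])@X,(P[:,:2]-st['tcp_pos'][:2])@Y,P[:,2]]*1000
    q=L[ok&(L[:,0]>25)&(L[:,0]<70)&(abs(L[:,1])<26)&(L[:,2]>155)&(L[:,2]<200)]
    print(n,len(q),'hook x',np.percentile(q[:,0],[1,50,99]),'y',np.percentile(q[:,1],[1,99]),'z',np.percentile(q[:,2],[1,50,99]))
    l=L[ok&(L[:,0]>25)&(L[:,0]<80)&(L[:,1]>-120)&(L[:,1]<-40)&(L[:,2]>144)&(L[:,2]<156)]
    print('  rail top x',np.percentile(l[:,0],[1,25,50,75,99]))
save(c,'o.png',(260,100,400,205),5)
E
```

```text
[ 0.5918 -0.009   0.1942] [ 0.6497 -0.8058 -3.5134] [0.0344 0.0441 0.0123]
side 206 hook x [29.8076 36.2989 60.2156] y [-25.3211  23.2356] z [155.5211 185.3156 191.985 ]
  rail top x [26.9028 40.3826 44.5225 61.3891 66.0752]
scene 270 hook x [33.5315 49.4126 54.7131] y [-24.3604  18.5378] z [155.9589 181.7014 190.2131]
  rail top x [26.9589 44.715  47.5361 66.5079 69.1993]
```

View pics/o.png

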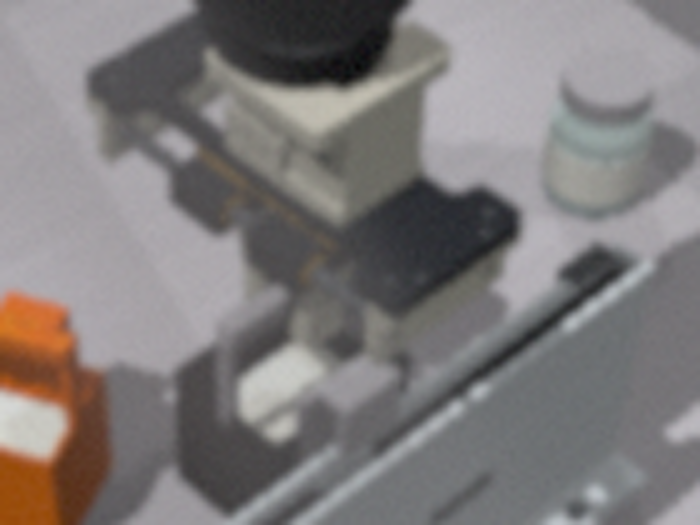

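jog_arm(travel=[[0,0,0.006],[0,0,0.012],[0,0,0.016],[0,0,0.02],[0,0,0.023],[0,0,0.026],[0,0,0.028],[0,0,0.03],[0,0,0.031],[0,0,0.032]], dr=[[0,0,0],[0,0,0],[0,0,0],[0,0,0],[0,0,0],[0,0,0],[0,0,0],[0,0,0],[0,0,0],[0,0,0]], claw=[0,0,0,0,0,0,0,0,0,0])

```text
time_s: 10.6
tcp_pos: [0.5921, -0.0089, 0.1786]
eef_rot: [-180.0, 0.0, -85.9]
contact_force: [-0.1, 0.1, -3.4]
gripper_width: 0.0113
gripper_force: 35.0
```

No contact yet, so I'll creep down 2 mm.

jog_arm(travel=[[0,0,0.0005],[0,0,0.001],[0,0,0.0015],[0,0,0.002],[0,0,0.0025],[0,0,0.003],[0,0,0.0035],[0,0,0.004],[0,0,0.004],[0,0,0.004]], dr=[[0,0,0],[0,0,0],[0,0,0],[0,0,0],[0,0,0],[0,0,0],[0,0,0],[0,0,0],[0,0,0],[0,0,0]], claw=[0,0,0,0,0,0,0,0,0,0])

```text
time_s: 11.85
tcp_pos: [0.5918, -0.0093, 0.1777]
eef_rot: [-180.0, -0.0, -85.9]
contact_force: [-7.4, -1.6, 9.6]
gripper_width: 0.0116
gripper_force: 35.0
```

jog_arm(travel=[[0,0,-0.001],[0.001,0,-0.001],[0.003,0,-0.001],[0.005,0,-0.001],[0.007,0,-0.001],[0.009,0,-0.001],[0.01,0,-0.001],[0.011,0,-0.001],[0.012,0,-0.001],[0.012,0,-0.001]], dr=[[0,0,0],[0,0,0],[0,0,0],[0,0,0],[0,0,0],[0,0,0],[0,0,0],[0,0,0],[0,0,0],[0,0,0]], claw=[0,0,0,0,0,0,0,0,0,0])

```text
time_s: 13.1
tcp_pos: [0.5928, -0.0149, 0.1771]
eef_rot: [-180.0, 0.0, -85.9]
contact_force: [1.6, 2.8, 0.8]
gripper_width: 0.0116
gripper_force: 35.0
```

jog_arm(travel=[[0.001,0,0],[0.002,0,0],[0.003,0,0],[0.004,0,0],[0.005,0,0],[0.006,0,0],[0.007,0,0],[0.008,0,0],[0.008,0,0.001],[0.008,0,0.002]], dr=[[0,0,0],[0,0,0],[0,0,0],[0,0,0],[0,0,0],[0,0,0],[0,0,0],[0,0,0],[0,0,0],[0,0,0]], claw=[0,0,0,0,0,0,0,0,0,0])

```text
time_s: 14.35
tcp_pos: [0.5927, -0.0189, 0.176]
eef_rot: [180.0, 0.0, -85.9]
contact_force: [-0.0, 0.1, -3.6]
gripper_width: 0.0115
gripper_force: 35.0
```

The force has dropped to the bare weight at z 0.176, so the tongue is over the notch. Lowering now.

jog_arm(travel=[[0,0,0.002],[0,0,0.004],[0,0,0.007],[0,0,0.01],[0,0,0.013],[0,0,0.016],[0,0,0.019],[0,0,0.022],[0,0,0.024],[0,0,0.024]], dr=[[0,0,0],[0,0,0],[0,0,0],[0,0,0],[0,0,0],[0,0,0],[0,0,0],[0,0,0],[0,0,0],[0,0,0]], claw=[0,0,0,0,0,0,0,0,0,0])

```text
time_s: 15.6
tcp_pos: [0.5927, -0.0189, 0.164]
eef_rot: [180.0, -0.0, -85.9]
contact_force: [-0.2, -0.5, -3.0]
gripper_width: 0.0116
gripper_force: 35.0
```

jog_arm(travel=[[0,0,0.0005],[0,0,0.001],[0,0,0.0015],[0,0,0.002],[0,0,0.0025],[0,0,0.003],[0,0,0.0035],[0,0,0.004],[0,0,0.004],[0,0,0.004]], dr=[[0,0,0],[0,0,0],[0,0,0],[0,0,0],[0,0,0],[0,0,0],[0,0,0],[0,0,0],[0,0,0],[0,0,0]], claw=[0,0,0,0,0,0,0,0,0,0])

```text
time_s: 16.85
tcp_pos: [0.5926, -0.0189, 0.1623]
eef_rot: [180.0, 0.0, -85.9]
contact_force: [-3.6, -0.0, 1.9]
gripper_width: 0.0115
gripper_force: 35.0
```

jog_arm(travel=[[0,-0.0005,0],[0,-0.001,0],[0,-0.0015,0],[0,-0.002,0],[0,-0.0025,0],[0,-0.003,0],[0,-0.0035,0],[0,-0.004,0],[0,-0.0045,0],[0,-0.0045,0]], dr=[[0,0,0],[0,0,0],[0,0,0],[0,0,0],[0,0,0],[0,0,0],[0,0,0],[0,0,0],[0,0,0],[0,0,0]], claw=[0,0,0,0,0,0,0,0,0,0])

```text
time_s: 18.1
tcp_pos: [0.5949, -0.0188, 0.1622]
eef_rot: [180.0, -0.0, -85.9]
contact_force: [-5.1, 0.1, 5.2]
gripper_width: 0.0117
gripper_force: 35.0
```

jog_arm(travel=[[0,0,0],[0,0,0],[0,0,0],[0,0,0],[0,0,0],[0,0,0],[0,0,0],[0,0,0],[0,0,0],[0,0,0]], dr=[[0,0,0],[0,0,0],[0,0,0],[0,0,0],[0,0,0],[0,0,0],[0,0,0],[0,0,0],[0,0,0],[0,0,0]], claw=[0.15,0.18,0.22,0.26,0.3,0.35,0.4,0.45,0.45,0.45])

```text
time_s: 19.35
tcp_pos: [0.595, -0.0187, 0.1621]
eef_rot: [180.0, -0.0, -85.9]
contact_force: [0.2, -0.3, -0.1]
gripper_width: 0.0394
gripper_force: 0.0
```

jog_arm(travel=[[0,0,-0.01],[0,0,-0.03],[0,0,-0.06],[0,0,-0.1],[0,0,-0.15],[0,0,-0.2],[0,0,-0.24],[0,0,-0.26],[0,0,-0.26],[0,0,-0.26]], dr=[[0,0,0],[0,0,0],[0,0,0],[0,0,0],[0,0,0],[0,0,0],[0,0,0],[0,0,0],[0,0,0],[0,0,0]], claw=[0.45,0.45,0.45,0.45,0.45,0.45,0.45,0.45,0.45,0.45])

```text
time_s: 20.6
tcp_pos: [0.5946, -0.0187, 0.2913]
eef_rot: [179.9, 0.0, -85.9]
contact_force: [-0.5, -0.2, 0.1]
gripper_width: 0.0393
gripper_force: 0.0
```

```bash
python3 - <<'E'
from h import *
np.set_printoptions(precision=4,suppress=True)
st=r.get_state(); print(st['tcp_pos'],st['contact_force'],st['time_s'])
v,u=np.mgrid[0:400,0:640]
O=np.array([.5949,-.0188]); yw=np.radians(4.1); X=np.array([np.cos(yw),np.sin(yw)]);Y=np.array([-X[1],X[0]])
ims=[]
for n in('scene','side','wrist'):
    c=cap(n); P=world(c,u,v).reshape(-1,3); ok=c['range_z'].ravel()>0
    L=np.c_[(P[:,:2]-O)@X,(P[:,:2]-O)@Y,P[:,2]]*1000
    b=L[ok&(abs(L[:,0])<15)&(abs(L[:,1])<50)&(L[:,2]>172)&(L[:,2]<195)]
    h=L[ok&(L[:,0]>33)&(L[:,0]<58)&(abs(L[:,1])<16)&(L[:,2]>140)&(L[:,2]<175)]
    print(n,'bar',len(b),rect(b/1000),'top',np.percentile(b[:,2],95),'hook z',len(h),np.percentile(h[:,2],[50,95]))
    im=c['pixels'][:,:,::-1]
    ims.append(cv2.resize(im[90:240,220:460],(400,250),interpolation=cv2.INTER_CUBIC) if n!='wrist' else cv2.resize(im,(800,500))[:340])
cv2.imwrite('pics/f.png',np.vstack([np.hstack(ims[:2]),ims[2]]))
E
```

```text
[ 0.5946 -0.0187  0.2913] [-0.5285 -0.2171  0.1122] 20.6
scene bar 244 [ 1.3  0.2 91.1 15.  89.5] top 190.07617783508553 hook z 129 [155.1254 157.8812]
side bar 178 [-1.8 -0.4 12.7 93.9  0.6] top 192.4236592361988 hook z 81 [157.9442 159.7149]
wrist bar 1167 [-0.3  0.3 11.7 90.2  0.2] top 188.35421175433413 hook z 562 [154.5279 155.8195]
```

View pics/f.png

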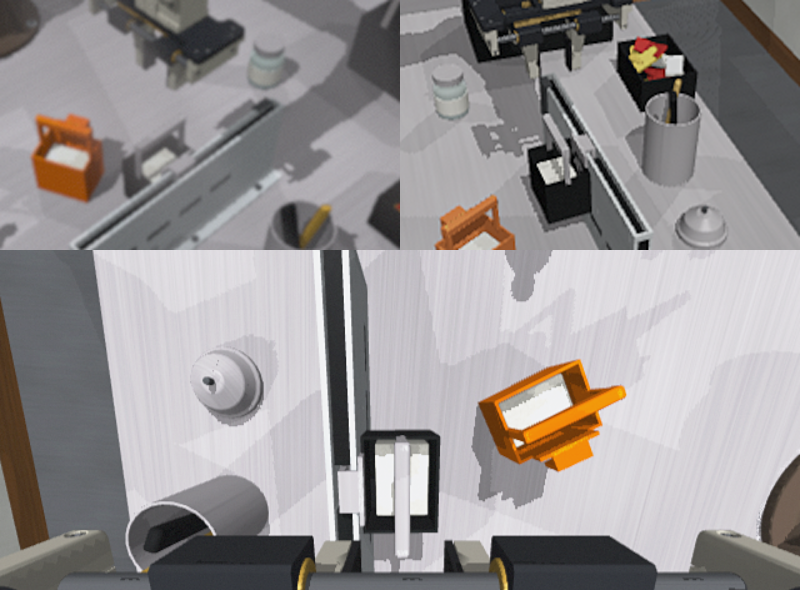

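The caddy hangs on the lip, level and square: hook at wrist (347,490), bridge top about 155 mm, bar top about 189 mm. That matches the fully home position. The bystanders haven't moved and the gripper is clear, so I'm handing in.

```bash
python3 -c "
from plant import r
print(r.close_job())"
```

```text
the job is handed in; nothing more can be done
None
```

The caddy is hanging on the rail with its tongue home in the notch and the bridge resting on the lip. The highest contact force I read was about 13 N, the gripper is clear, the bystanders were left alone, and the job is handed in at about 21 s.

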